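# Walk a heavy battery pack home and clamp it down

### The arm

A 6-joint arm with a two-finger parallel gripper is mounted at the origin on a cart in front of the work surface, level with it; the furniture and walls round the work are solid. World frame = base frame: x ahead of the robot, y to its left, z up, the work surface at z = 0. Lengths are in mm, angles in rad, forces in N, time in s.
With the tool pointing down it reaches from about 350 to 875 mm from the base axis. Payload 4.2 kg.
Tool frame: the origin (TCP) lies at the very end of the fingers, on their centre line; the grasp point (between the pads) lies arm.hold_point_z behind it (arm.hold_point_z is the distance from the TCP to the grasp point, in mm); y points along the fingers, x is the direction in which the jaws open and shut, and the axes are right-handed (so a half turn about y gives the same grasp; the last joint's range is limited). The gripper opens to 85 mm and grips with 20 to 120 N. Pads are 22 mm wide; open, the fingers measure 114 mm over their backs; the gripper's body (76 mm by 85 mm) begins 54 mm behind the grasp point. The pads swing forward as they close: fully open they stand 13 mm farther back than shut.
Start: joints at [1.558, 0.385, 0.008, 0, -1.194, -0.259], TCP at [167.759, 602.043, 231.312] pointing down, gripper open.
Joint ranges: [-3.14, 3.14], [-1.21, 2.06], [-1.07, 1.41], [-3.16, 2.05], [-2.99, -0.16], [-3.1, 3.1]. Speed limits (rad/s): [2.79, 2.79, 3.14, 3.14, 3.14, 3.14].

### API

Orientations are given as a unit quaternion [x, y, z, w].
In Python, from bench import arm gives the robot as it stands.
- The arm moves only by the shell command python3 -m creep 'ROWS'. ROWS is JSON, a list of rows, each a list of 3 entries, a list of its own where there are three numbers: the shift along the world's x, y, z in mm, then the turn, a rotation vector about the world's x, y, z in rad, then the gripper command: -1 is shut, 1 is fully open, values between are in proportion. In form: [[[dx, dy, dz], [wx, wy, wz], jaw], ...]. A call has 1 to 12 rows; each row is the pose to reach, as a shift and turn from the pose commanded when the call began; what a row does not reach only later rows make up. A row lasts 1/12 s, in which the tool goes at most 41.7 mm and 7.16 degrees, less where a joint would pass 70% of its speed; a pose out of reach is approached as far as the arm can. A call with a gripper value outside its range is refused whole. The fingers move at their own pace and stop on an object; the grip force is fixed at half the most. Time passes only in rows, so rows that repeat a pose let the fingers close. It gives the time, the measured TCP pose, the force and the opening at its end, in the units of the state.
- arm.read_state(): the state, without advancing time (a new reading comes with each control period).
- arm.get_image(name): name is "scene" or "top" or "wrist"; returns (picture, depth): 384x512x3 uint8, red, green, blue; 384x512 float32, mm along the optical axis (not along the pixel's ray), 0 where there is no reading.
- arm.camera_params(name): a dict with "camera_matrix" (3x3 intrinsics, pixels), "extrinsics" (4x4, takes a point from world to camera coordinates); the wrist camera has in their place "T_tool_cam" (4x4, takes a point from camera to tool coordinates, whose origin is the TCP and whose axes are the tool frame's). Camera axes: x right, y down, z forward; pixel columns grow to the right and rows downward; lengths in mm; the calibration is good to about 2 mm. The wrist camera is an equidistant fisheye: a pixel r from the principal point sees the ray r / f radians off the axis. A picture is of the moment at which its call begins: read the wrist's pose just before it. camera_params takes no time and is no camera call.
- arm.job_done(): hands the job in, once; it reports no verdict.
The state is a dict: "clock": time; "joints": joint angles; "joint_vel": joint speeds; "joint_efforts": joint torques, N m; "position": TCP position; "ee_rot": TCP orientation; "contact_force": force on the tool from outside, world axes, zero at the start; "wrist_torque": the same for the moment, N m; "gripper_width": finger opening in mm.
Only numpy, scipy, OpenCV 4.12 (cv2) and the standard library are available. Lean on these libraries where they do the work, as an engineer would, in place of code of your own. Each camera call takes 0.05 s, during which the arm holds its last target.

### The job

Walk the heavy battery pack forward, flat on the worktop, until its front face sits against both rubber stops of the hold-down bracket, centred in front of them: push its left and right rear corners in turn, so that one side clearly swings two or three centimetres ahead, then the other catches up or swings past, and so on, with at least two clear swings before it sits square. Then turn the upright lever of the clamp bolt clockwise until the bolt is snug, and only after that fold the lever down flat, away from the pack. Leave the bottle, the tube and the tape roll where they stand.

Things in the scene. Friction and masses are not known exactly. Their poses are not given: they have to be found in the camera images.
- battery_pack: Heavy grey battery pack, 120 (x) x 150 (y) x 64 mm high, 1.0 to 1.5 kg, loose on four rubber feet (x +-42, y +-52 mm). Origin: centre of underside; x to its front, y left, z up. Sides upright from 4 to 60 mm. Two sockets stand 12 mm out of the rear face at y +-14 mm, 34 mm high. Pushed (up to 15 N) near one end of the rear face, that end slides ahead and the pack pivots about its other end.
- pack_center (a point): Centre of the battery pack, 32 mm above its underside; axes as the pack's.
- pack_rear_left (a point): Left rear upright edge of the pack (x = -60, y = +75 mm in the pack's frame), 32 mm up.
- pack_rear_right (a point): Right rear upright edge of the pack (x = -60, y = -75 mm in the pack's frame), 32 mm up.
- bracket: Aluminium hold-down bracket, fixed, 140 mm wide, 94 mm high in the middle; two rubber stops (20 mm diameter, y +-55 mm, 32 mm high). Origin on the worktop below the middle of the stop faces (plane x = 0); x points away from the pack, y left, z up. Pack home: its centre at x -60, y 0 mm. An arm (44 mm wide, 82 to 94 mm high) reaches back over the pack to x -50 mm, with the clamp bolt at x -30 mm, y 0.
- bolt_turn (a joint): Angle of the clamp bolt about its vertical axis, rad; grows as it is turned clockwise seen from above. Starts at 0 to 0.3; at 1.4 it is snug (end stop), its rubber foot, up to 3 mm above the pack at first, pressed on the lid. Friction 0.08 N m; stays where it is left.
- lever_fold (a joint): Folding angle of the bolt's lever, rad: 0 = standing upright in line with the bolt, 1.57 = folded flat (end stop). Once the bolt is snug it folds in the bracket's +x direction, away from the pack. Friction about 0.06 N m; stays where it is left.
- lever_pivot (a point): Pivot of the lever on the bolt's axis, 115 mm above the worktop. Turns with the bolt: its y axis is the pivot's axis (along the bracket's y when the bolt is snug), its x axis is the direction in which the lever folds.
- lever_grip (a point): Middle of the lever's paddle, 45 mm from the pivot (160 mm above the worktop when upright). The black paddle is 10 mm thick (x), 22 mm wide (y, along the pivot's axis) and runs from 14 to 70 mm from the pivot along its z.
- dropper_bottle: Bystander: brown dropper bottle with white cap, 32 mm diameter, 70 mm high, loose; origin at the centre of its underside. Leave alone.
- lens_tube: Bystander: black lens tube, 32 mm diameter, 52 mm high, loose; origin at the centre of its underside. Leave alone.
- tape_roll: Bystander: roll of black tape lying flat, 58 mm diameter, 19 mm high, loose; origin at the centre of its underside. Leave alone.

How it is judged:
By the outcome, as a careful person would: the job done as asked, in the order asked, and still so for the second after the job is handed in, with the robot touching nothing.
It also fails if it takes over 72 s, if anything falls off the work surface, if the arm or the gripper's body presses on something with over 40 N, if the wrist force passes 120 N, or if a joint passes its speed limit or range.

## Working session

There is one attempt and no reset: what is moved stays moved. The work goes in short steps, Python scripts to look and compute and a shell command to move; the robot and the scene stay as the last step left them, time stands still between calls to the robot, and variables do not carry over. Pictures are saved under pics/ and viewed, and the job is handed in when it is done.

```bash
ls; mkdir -p pics; cat > h.py <<'E'
import numpy as np, cv2
from bench import arm
from scipy.spatial.transform import Rotation as R
def snap(n,f,c=None):
    im,d=arm.get_image(n); cv2.imwrite('pics/'+f+'.png',im[:,:,::-1]); np.save('pics/'+f+'.npy',d); return im,d
def world(n,u,v,z):
    p=arm.camera_params(n);K=p['camera_matrix'];E=np.linalg.inv(p['extrinsics'])
    return E@np.array([(u-K[0][2])/K[0][0]*z,(v-K[1][2])/K[1][1]*z,z,1])
def cloud(n,d):
    p=arm.camera_params(n);K=np.array(p['camera_matrix']);E=np.linalg.inv(p['extrinsics'])
    v,u=np.mgrid[:384,:512]
    P=np.stack([(u-K[0,2])/K[0,0]*d,(v-K[1,2])/K[1,1]*d,d,np.ones_like(d)],-1)@E.T
    P[d==0]=np.nan
    return P[...,:3]
E
python3 - <<'E'
from h import *
print(arm.hold_point_z, arm.read_state())
for n in ['top','scene']:
    snap(n,n+'0'); print(n,arm.camera_params(n))
E
```

```text
pics
18.700000000000003 {'clock': 0.0, 'joints': array([ 1.55761634e+00,  3.85540881e-01,  6.62168836e-03, -4.97367368e-04,
       -1.19400005e+00, -2.58567304e-01]), 'joint_vel': array([ 0.0002475 , -0.00123436,  0.00031285, -0.00021148, -0.00033358,
        0.0013712 ]), 'joint_efforts': array([-1.32619784e-04, -3.92286587e+01,  1.88399488e+01,  4.18620989e+00,
       -4.58254537e-03, -1.72262919e-06]), 'position': array([167.6043652 , 601.49801888, 230.22967062]), 'ee_rot': array([ 0.42820242, -0.56266743,  0.5636497 , -0.42702116]), 'contact_force': array([-0.35113112,  0.15324825,  0.10388904]), 'wrist_torque': array([-0.03247724,  0.01562906,  0.04871015]), 'gripper_width': 85.25908552022064}
top {'camera_matrix': array([[425.52803051,   0.        , 257.85239234],
       [  0.        , 425.52803051, 186.51717227],
       [  0.        ,   0.        ,   1.        ]]), 'extrinsics': array([[ 1.52005805e-02, -9.99884265e-01,  6.31416430e-04,
         6.39872978e+01],
       [-9.81159121e-01, -1.50375490e-02, -1.92615296e-01,
         5.97102443e+02],
       [ 1.92602499e-01,  2.30834432e-03, -9.81274146e-01,
         8.56619484e+02],
       [ 0.00000000e+00,  0.00000000e+00,  0.00000000e+00,
         1.00000000e+00]])}
scene {'camera_matrix': array([[498.74818896,   0.        , 268.21776382],
       [  0.        , 498.74818896, 182.39509434],
       [  0.        ,   0.        ,   1.        ]]), 'extrinsics': array([[ 6.41847288e-01, -7.66808816e-01,  6.02481893e-03,
        -2.88005578e+02],
       [-3.70830992e-01, -3.17257058e-01, -8.72830072e-01,
         3.32936362e+02],
       [ 6.71205211e-01,  5.57989425e-01, -4.87987056e-01,
         8.02763024e+02],
       [ 0.00000000e+00,  0.00000000e+00,  0.00000000e+00,
         1.00000000e+00]])}
```

View pics/top0.png

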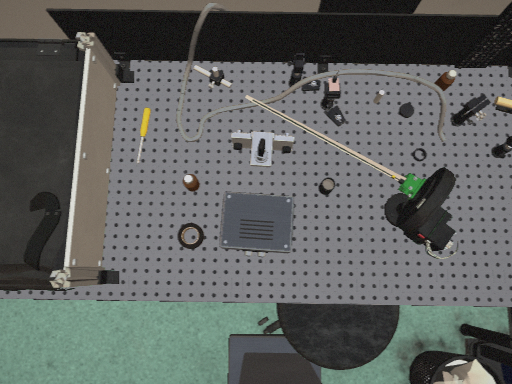

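View pics/scene0.png

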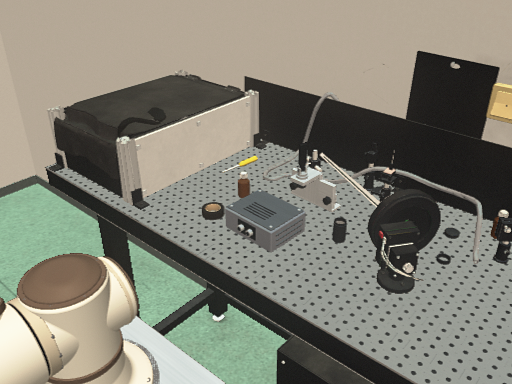

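Top view: pack at px (257,222), bracket (262,145) with lever at (261,150), bottle (190,182), tape (190,236), tube (327,185).

```bash
cat >> h.py <<'E'
def pack(d,n='top',box=(200,315,150,262),dbg=0):
    P=cloud(n,d); u0,u1,v0,v1=box
    Q=P[v0:v1,u0:u1].reshape(-1,3)
    m=(Q[:,2]>58)&(Q[:,2]<70)
    # keep largest blob
    M=m.reshape(v1-v0,u1-u0).astype(np.uint8)
    k,l,s,c=cv2.connectedComponentsWithStats(M)
    i=1+np.argmax(s[1:,4]); q=Q[(l==i).ravel()]
    r=cv2.minAreaRect(q[:,:2].astype(np.float32))
    return r,np.median(q[:,2]),len(q)
E
python3 - <<'E'
from h import *
d=np.load('pics/top0.npy'); print(pack(d))
P=cloud('top',d)
print('table',[P[v,u].round(1) for u,v in [(257,280),(150,200),(330,230),(300,210)]])
print('objects')
for n,(u0,u1,v0,v1),z0,z1 in [('bottle',(178,204,168,195),50,90),('tube',(315,340,172,198),40,60),('tape',(174,208,220,252),12,26),('br_arm',(225,300,122,170),78,100),('lever',(225,300,122,175),105,200),('brlow',(225,300,122,170),20,60)]:
    Q=P[v0:v1,u0:u1].reshape(-1,3);q=Q[(Q[:,2]>z0)&(Q[:,2]<z1)]
    if len(q): print(n,len(q),q.min(0).round(),q.max(0).round(),q.mean(0).round(1), cv2.minAreaRect(q[:,:2].astype(np.float32)))
im=cv2.imread('pics/top0.png')[110:270,165:350]
cv2.imwrite('pics/top0c.png',cv2.resize(im,None,fx=4,fy=4,interpolation=cv2.INTER_CUBIC)[:600])
im=cv2.imread('pics/scene0.png')[130:260,190:360]
cv2.imwrite('pics/scene0c.png',cv2.resize(im,None,fx=4,fy=4,interpolation=cv2.INTER_CUBIC))
E
```

```text
(((521.5575561523438, 75.27591705322266), (148.9555206298828, 118.90727996826172), 86.89920043945312), np.float64(64.0434803702397), 3848)
table [array([398.5,  71.9,   1.2]), array([572.1, 317.4,   2.2]), array([510.7, -90.4,  -1.7]), array([554.9, -23.1,  -1.3])]
objects
bottle 84 [597. 212.  50.] [623. 236.  72.] [608.1 222.2  65. ] ((608.2259521484375, 223.53121948242188), (18.93055534362793, 24.652841567993164), 55.83781814575195)
tube 156 [591. -92.  40.] [620. -64.  56.] [605.9 -78.6  46.2] ((605.349609375, -78.01786804199219), (28.344701766967773, 28.537633895874023), 86.40240478515625)
tape 348 [465. 194.  13.] [520. 250.  25.] [492.1 221.3  18.2] ((492.298095703125, 221.6087188720703), (55.109527587890625, 55.523136138916016), 4.253211498260498)
br_arm 571 [634. -12.  78.] [729. 130. 100.] [675.6  64.4  93.6] ((677.08740234375, 52.86634063720703), (86.45911407470703, 142.75149536132812), 9.449736595153809)
lever 160 [642.  57. 105.] [665.  80. 188.] [650.6  68.2 152.5] ((653.6946411132812, 67.61460876464844), (21.173166275024414, 21.918336868286133), 26.27989387512207)
brlow 296 [681.  -2.  21.] [730. 134.  60.] [695.2  66.5  40.9] ((705.6473388671875, 65.52112579345703), (135.2691650390625, 43.57899856567383), 86.9701156616211)
```

View pics/top0c.png

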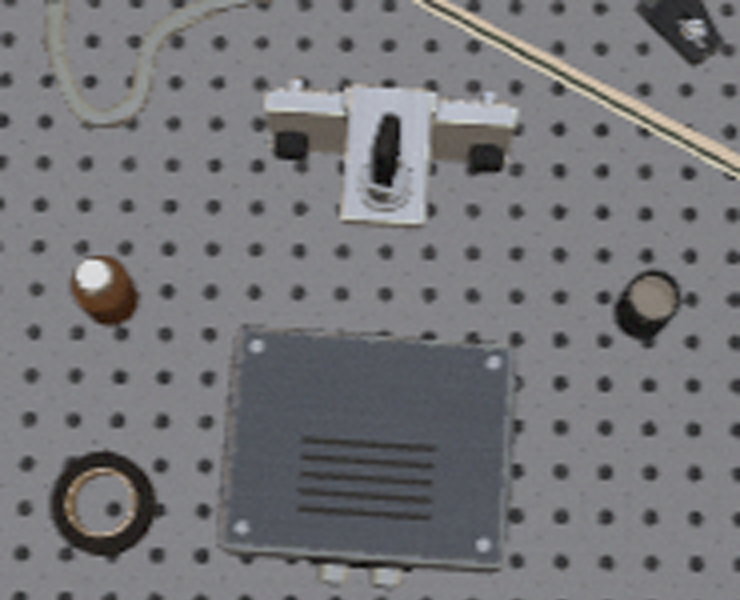

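View pics/scene0c.png

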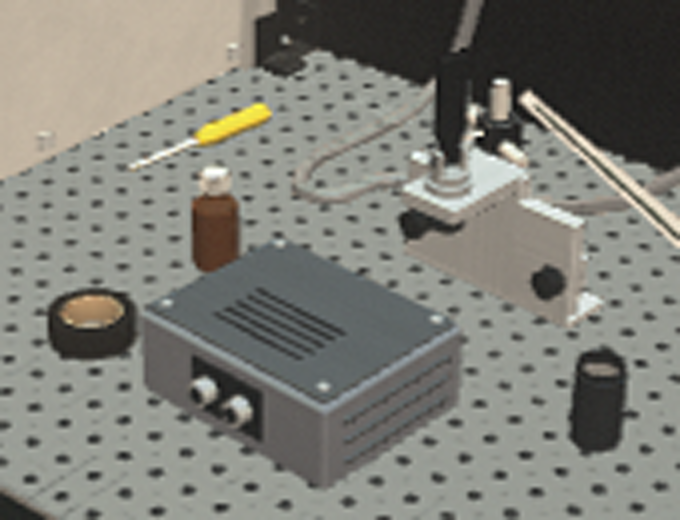

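```bash
python3 - <<'E'
from h import *
d=np.load('pics/top0.npy');P=cloud('top',d)
Q=P[118:172,222:302].reshape(-1,3)
a=Q[(Q[:,2]>88)&(Q[:,2]<100)]
print('arm',len(a),cv2.minAreaRect(a[:,:2].astype(np.float32)), a.mean(0))
for z in range(20,190,8):
    s=Q[(Q[:,2]>=z)&(Q[:,2]<z+8)]
    if len(s)>3: print(z,len(s),s.min(0).round(),s.max(0).round(),s.mean(0).round(1))
# wings top line
w=Q[(Q[:,2]>45)&(Q[:,2]<80)]
for lo,hi in [(-10,40),(92,140)]:
    s=w[(w[:,1]>lo)&(w[:,1]<hi)]; print('wing',len(s),s.mean(0), s.min(0), s.max(0))
# sub-rects in pixel from picture: stops front faces
for (u,v) in [(239,147),(286,149)]:
    print(P[v-3:v+4,u-4:u+5].reshape(-1,3)[::6].round(0).tolist())
ds=np.load('pics/scene0.npy');S=cloud('scene',ds)
Q=S[130:215,280:345].reshape(-1,3); Q=Q[(Q[:,0]>600)&(Q[:,0]<760)&(Q[:,1]>-40)&(Q[:,1]<160)]
a=Q[(Q[:,2]>89)&(Q[:,2]<100)];print('scene arm',len(a),cv2.minAreaRect(a[:,:2].astype(np.float32)))
l=Q[(Q[:,2]>120)&(Q[:,2]<190)];print('lever',len(l),l.mean(0),l.min(0),l.max(0))
f=Q[(Q[:,2]>6)&(Q[:,2]<78)]; 
print(len(f))
b=(f[:,1]>0)&(f[:,1]<40)
f=f[b]
import numpy as np
m=np.median(f[:,0]);f=f[abs(f[:,0]-m)<12];pf=np.polyfit(f[:,1],f[:,0],1);print(pf,m,len(f))
E
```

```text
arm 566 ((690.49072265625, 53.65153503417969), (77.93926239013672, 131.2912139892578), 52.0129508972168) [677.41848619  62.29058691  94.36632356]
20 25 [682.  -1.  21.] [701. 134.  28.] [695.   70.3  24.8]
28 50 [681.  -0.  28.] [730. 133.  36.] [694.   63.3  32.6]
36 132 [681.  -2.  36.] [729. 133.  44.] [694.9  67.7  39.9]
44 45 [682.   1.  44.] [700. 132.  52.] [696.   62.3  47.3]
52 44 [692.  -1.  52.] [701. 132.  60.] [696.7  68.7  56. ]
60 46 [692.  -0.  60.] [700. 133.  68.] [696.5  65.7  64.1]
68 142 [693.  -1.  68.] [711. 133.  76.] [700.6  69.7  73.9]
76 110 [635.  -1.  76.] [710. 133.  84.] [701.   60.1  77.3]
84 68 [634.  43.  84.] [710.  90.  92.] [666.6  70.6  90.3]
92 505 [634. -17.  92.] [738.  90. 100.] [678.4  61.3  94.8]
100 107 [639. -16. 100.] [736.  82. 108.] [680.   41.5 103.1]
108 13 [642.  59. 108.] [660.  76. 116.] [646.7  67.  112. ]
116 17 [643.  62. 116.] [662.  76. 123.] [647.8  69.4 120. ]
132 6 [643.  62. 134.] [659.  74. 138.] [648.3  67.3 136.9]
140 7 [644.  62. 140.] [660.  74. 148.] [647.6  67.7 143.9]
148 9 [643.  62. 148.] [658.  74. 155.] [646.7
[... 594 characters left out ...]
126.0, 39.0], [692.0, 112.0, 37.0], [688.0, 119.0, 43.0], [689.0, 126.0, 33.0], [688.0, 112.0, 35.0], [687.0, 119.0, 29.0], [694.0, 128.0, -3.0], [693.0, 114.0, 0.0]]
[[695.0, 20.0, 32.0], [693.0, 7.0, 40.0], [690.0, 14.0, 42.0], [690.0, 20.0, 34.0], [688.0, 7.0, 40.0], [685.0, 14.0, 42.0], [683.0, 21.0, 41.0], [683.0, 7.0, 42.0], [681.0, 14.0, 39.0], [681.0, 20.0, 31.0], [682.0, 7.0, 31.0]]
scene arm 263 ((689.9830322265625, 51.31829833984375), (79.21709442138672, 126.19763946533203), 58.54719161987305)
lever 217 [652.53963534  63.54500758 156.39522924] [642.39142659  57.00964948 120.20274937] [666.34848217  73.6773151  187.62948087]
941
[1.05312677e-01 6.93278180e+02] 695.7291345314618 318
```

```bash
python3 - <<'E'
from h import *
s=arm.read_state(); M=R.from_quat(s['ee_rot']).as_matrix(); print(M.round(3))
d=np.load('pics/top0.npy');P=cloud('top',d)
print('case',[(P[v,u].round(0)) for u,v in [(85,45),(40,150),(80,270),(75,150),(90,150),(60,278)]])
ds=np.load('pics/scene0.npy');S=cloud('scene',ds)
q=S[:260,40:262].reshape(-1,3);q=q[(q[:,1]>250)&(q[:,0]<800)&(q[:,1]<700)&(q[:,2]>60)];print(q.min(0),q.max(0))
print(arm.camera_params('wrist'))
snap('wrist','w0')
E
```

```text
[[-0.269 -0.     0.963]
 [-0.963 -0.002 -0.269]
 [ 0.002 -1.     0.   ]]
case [array([856., 423., 175.]), array([637., 486., 178.]), array([415., 409., 131.]), array([640., 424., 168.]), array([655., 416., 119.]), array([401., 423., 179.])]
[371.51255988 400.99607584  60.01231978] [799.93224036 699.98818936 213.01765317]
{'camera_matrix': array([[297.31863964,   0.        , 256.78376109],
       [  0.        , 297.31863964, 192.63286544],
       [  0.        ,   0.        ,   1.        ]]), 'T_tool_cam': array([[ 9.99999193e-01, -4.69022776e-04, -1.18102789e-03,
        -7.88891207e-01],
       [ 1.01538681e-03, -2.63898456e-01,  9.64549933e-01,
        -1.41610580e+02],
       [-7.64067324e-04, -9.64550354e-01, -2.63897767e-01,
         6.69789743e+01],
       [ 0.00000000e+00,  0.00000000e+00,  0.00000000e+00,
         1.00000000e+00]])}
```

View pics/w0.png

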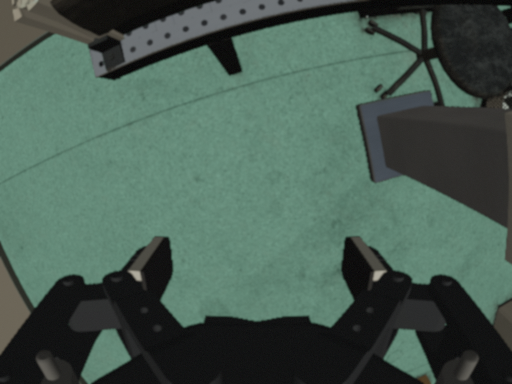

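```bash
T='[[264,-460,-60],[0,0,0.22],-1]'; python3 -m creep '[[[20,-36,0],[0,0,0.02],-1],[[40,-70,0],[0,0,0.04],-1],[[60,-104,0],[0,0,0.06],-1],[[80,-138,0],[0,0,0.08],-1],[[100,-173,0],[0,0,0.1],-1],[[120,-208,0],[0,0,0.12],-1],[[140,-243,0],[0,0,0.14],-1],[[160,-278,0],[0,0,0.16],-1],[[180,-313,0],[0,0,0.18],-1],[[200,-348,-10],[0,0,0.2],-1],[[220,-383,-20],[0,0,0.22],-1],[[240,-418,-30],[0,0,0.22],-1]]'
```

```text
clock: 1.15
position: [408.1, 182.2, 201.2]
ee_rot: [-0.487, 0.513, -0.512, 0.488]
contact_force: [1.2, 1.3, 0.1]
gripper_width: 0.2
```

```bash
python3 -m creep '[[[12,-22,-30],[0,0,0],-1],[[24,-42,-60],[0,0,0],-1],[[24,-42,-95],[0,0,0],-1],[[24,-42,-130],[0,0,0],-1],[[24,-42,-160],[0,0,0],-1],[[24,-42,-172],[0,0,0],-1],[[24,-42,-172],[0,0,0],-1]]'; python3 - <<'E'
from h import *
s=arm.read_state(); M=R.from_quat(s['ee_rot']).as_matrix(); print(s['joints'].round(2),s['position'],M.round(3).tolist())
im,d=snap('top','top1');print(pack(d)); snap('wrist','w1')
E
```

```text
clock: 1.73
position: [429.7, 140.3, 26.3]
ee_rot: [-0.489, 0.513, -0.513, 0.484]
contact_force: [0.0, -0.3, 0.1]
gripper_width: -0.2
[ 0.68  0.38 -0.65 -0.   -0.55  0.84] [429.70060943 140.31442149  26.25747925] [[-0.053, -0.006, 0.999], [-0.999, -0.005, -0.053], [0.005, -1.0, -0.006]]
(((521.5554809570312, 75.05223846435547), (149.31813049316406, 119.36711883544922), 86.38160705566406), np.float64(64.02806395785353), 3705)
```

View pics/top1.png

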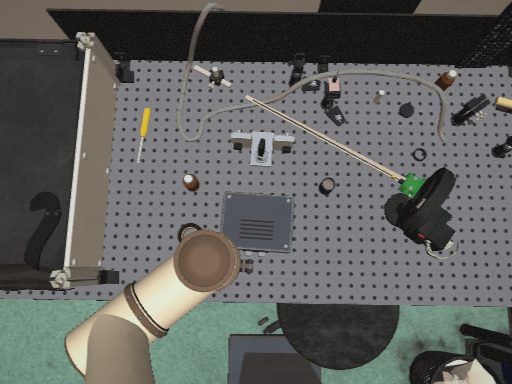

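View pics/w1.png

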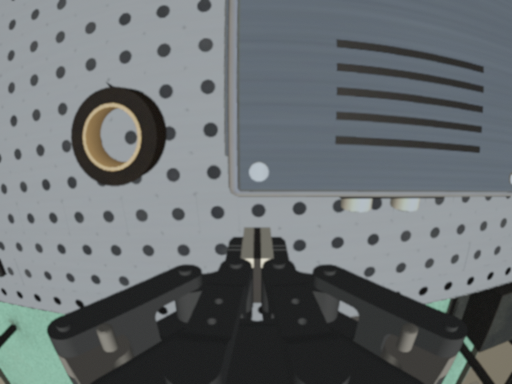

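```bash
python3 -m creep '[[[8,0,0],[0,0,0],-1],[[14,-1,0],[0,0,0],-1],[[18,-1,0],[0,0,0],-1],[[22,-1,0],[0,0,0],-1],[[26,-1,0],[0,0,0],-1],[[30,-2,0],[0,0,0],-1],[[34,-2,0],[0,0,0],-1],[[38,-2,0],[0,0,0],-1],[[42,-2,0],[0,0,0],-1],[[46,-2,0],[0,0,0],-1],[[50,-3,0],[0,0,0],-1],[[50,-3,0],[0,0,0],-1]]'; python3 - <<'E'
from h import *
im,d=snap('top','top2');print(pack(d)); snap('wrist','w2')
E
```

```text
clock: 2.83
position: [481.1, 139.1, 29.6]
ee_rot: [-0.487, 0.513, -0.513, 0.486]
contact_force: [-4.7, 2.1, 3.1]
gripper_width: -0.1
(((539.1621704101562, 65.82205200195312), (149.22994995117188, 118.81625366210938), 78.50008392333984), np.float64(63.98763514986081), 3273)
```

View pics/w2.png

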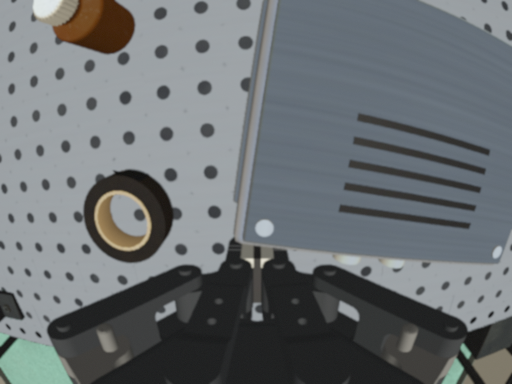

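```bash
python3 -m creep '[[[3,1,-1],[0,0,0],-1],[[7,2,-2],[0,0,0],-1],[[7,2,-2],[0,0,0],-1],[[-20,2,-2],[0,0,0],-1],[[-49,0,-2],[0,0,0],-1],[[-49,-36,-2],[0,0,0],-1],[[-49,-75,-2],[0,0,0],-1],[[-49,-110,-2],[0,0,0],-1],[[-44,-120,-2],[0,0,0],-1],[[-44,-120,-2],[0,0,0],-1]]'; python3 - <<'E'
from h import *
im,d=snap('top','top3');print(pack(d)); snap('wrist','w3')
E
```

```text
clock: 3.77
position: [438.5, 17.1, 27.7]
ee_rot: [0.486, -0.513, 0.514, -0.486]
contact_force: [0.3, -0.7, 0.1]
gripper_width: 0.3
(((541.8004760742188, 65.39783477783203), (149.45225524902344, 119.48440551757812), 76.286376953125), np.float64(64.02227540944324), 3494)
```

View pics/w3.png

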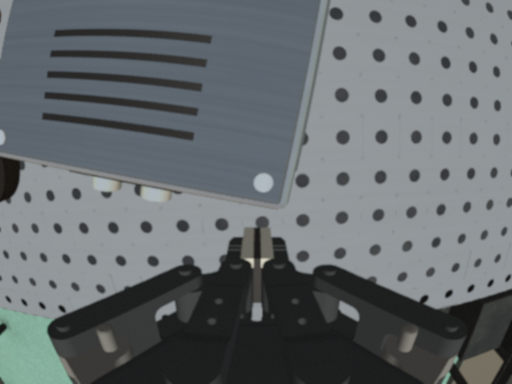

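```bash
python3 -m creep '[[[8,0,-1],[0,0,0],-1],[[12,0,-1],[0,0,0],-1],[[16,0,-1],[0,0,0],-1],[[20,-1,-1],[0,0,0],-1],[[24,-2,-1],[0,0,0],-1],[[28,-3,-1],[0,0,0],-1],[[32,-4,-1],[0,0,0],-1],[[36,-5,-1],[0,0,0],-1],[[40,-6,-1],[0,0,0],-1],[[44,-7,-1],[0,0,0],-1],[[48,-8,-1],[0,0,0],-1],[[52,-9,-1],[0,0,0],-1]]'; python3 - <<'E'
from h import *
im,d=snap('top','top4');print(pack(d)); snap('wrist','w4')
E
```

```text
clock: 4.87
position: [484.1, 8.1, 25.1]
ee_rot: [-0.491, 0.515, -0.511, 0.482]
contact_force: [-9.6, -2.4, 5.1]
gripper_width: -0.2
(((567.786376953125, 66.80299377441406), (148.71633911132812, 101.66029357910156), 87.27305603027344), np.float64(63.99260199745089), 2114)
```

View pics/w4.png

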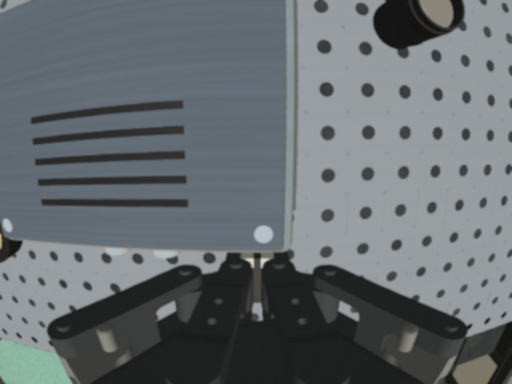

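```bash
cat >> h.py <<'E'
O=np.array([684,66.]);BY=-0.053
def where(d):
    r,z,n=pack(d); (c,(w,h),a)=r; c=np.array(c)
    # axis candidates nearest world x
    a=np.radians(a); 
    if abs(np.cos(a))<0.7: a-=np.pi/2; depth,width=h,w
    else: depth,width=w,h
    a=(a+np.pi/2)%np.pi-np.pi/2
    x=np.array([np.cos(a),np.sin(a)])
    if depth<118: c=c+x*(depth/2-59.8)
    xb=np.array([np.cos(BY),np.sin(BY)]);yb=np.array([-xb[1],xb[0]])
    q=c-O; y=np.array([-x[1],x[0]])
    print('centre',c.round(1),'yaw %.3f'%a,'rel yaw %.3f'%(a-BY),'bracket x %.1f y %.1f (home -60,0)'%(q@xb,q@yb),'size',round(depth,1),round(width,1))
    print('rear face pts L62',(c-60*x+62*y).round(1),'R62',(c-60*x-62*y).round(1))
E
python3 -m creep '[[[4,-1,0],[0,0,0],-1],[[8,-1,0],[0,0,0],-1],[[12,-2,0],[0,0,0],-1],[[16,-2,0],[0,0,0],-1],[[20,-3,0],[0,0,0],-1],[[24,-3,0],[0,0,0],-1],[[28,-4,0],[0,0,0],-1],[[28,-4,0],[0,0,0],-1]]'; python3 - <<'E'
from h import *
im,d=snap('top','top5');where(d);snap('wrist','w5')
E
```

```text
clock: 5.63
position: [514.3, 4.6, 25.1]
ee_rot: [-0.489, 0.515, -0.512, 0.484]
contact_force: [-4.8, -3.3, 1.1]
gripper_width: -0.1
centre [578.8  72.9] yaw 0.117 rel yaw 0.170 bracket x -105.4 y 1.3 (home -60,0) size 64.7 149.1
rear face pts L62 [511.9 127.5] R62 [526.5   4.3]
```

View pics/w5.png

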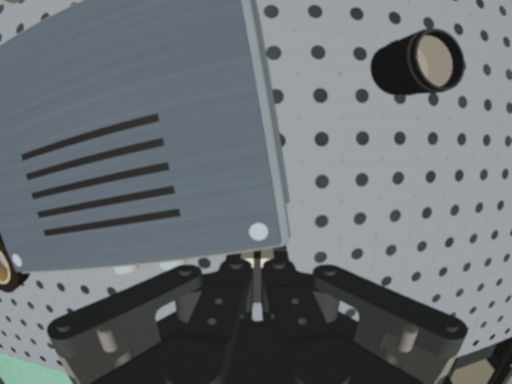

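View pics/top5.png

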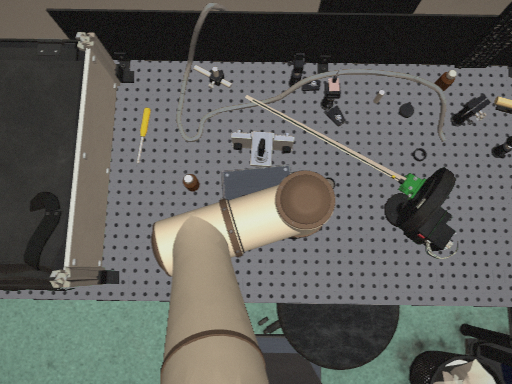

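```bash
python3 -m creep '[[[-20,0,0],[0,0,0],-1],[[-40,0,0],[0,0,0],-1],[[-40,36,0],[0,0,0],-1],[[-40,75,0],[0,0,0],-1],[[-40,110,0],[0,0,0],-1],[[-40,125,0],[0,0,0],-1],[[-34,125,0],[0,0,0],-1],[[-34,125,0],[0,0,0],-1]]'; python3 - <<'E'
from h import *
im,d=snap('top','top6');where(d);snap('wrist','w6')
E
```

```text
clock: 6.4
position: [484.9, 132.3, 26.3]
ee_rot: [0.487, -0.512, 0.512, -0.488]
contact_force: [0.4, -0.3, -0.2]
gripper_width: -0.5
centre [579.   73.1] yaw 0.116 rel yaw 0.169 bracket x -105.3 y 1.5 (home -60,0) size 118.6 149.2
rear face pts L62 [512.2 127.7] R62 [526.5   4.6]
```

View pics/w6.png

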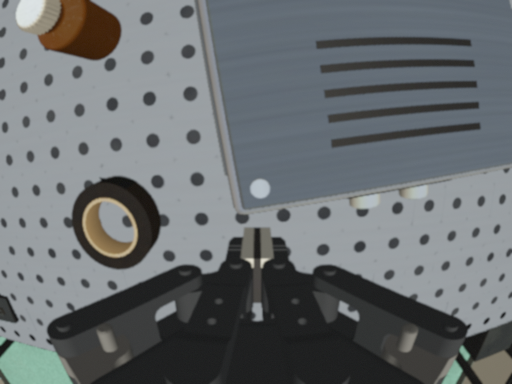

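```bash
python3 -m creep '[[[6,-4,-1],[0,0,0],-1],[[12,-4,-1],[0,0,0],-1],[[16,-4,-1],[0,0,0],-1],[[20,-3,-1],[0,0,0],-1],[[24,-1,-1],[0,0,0],-1],[[28,1,-1],[0,0,0],-1],[[32,3,-1],[0,0,0],-1],[[36,5,-1],[0,0,0],-1],[[40,6,-1],[0,0,0],-1],[[44,7,-1],[0,0,0],-1],[[48,8,-1],[0,0,0],-1],[[52,9,-1],[0,0,0],-1]]'; python3 - <<'E'
from h import *
im,d=snap('top','top7');where(d);snap('wrist','w7')
E
```

```text
clock: 7.5
position: [532.8, 138.5, 24.7]
ee_rot: [-0.489, 0.514, -0.512, 0.484]
contact_force: [-7.6, 1.2, 4.6]
gripper_width: 0.0
centre [596.1  71.5] yaw -0.112 rel yaw -0.059 bracket x -88.1 y 0.8 (home -60,0) size 119.4 148.2
rear face pts L62 [543.4 139.8] R62 [529.5  16.6]
```

View pics/w7.png

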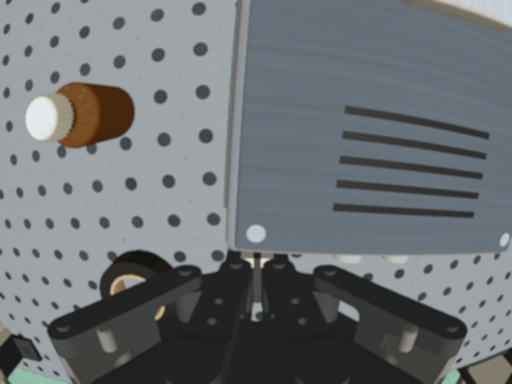

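```bash
python3 -m creep '[[[4,1,0],[0,0,0],-1],[[8,1,0],[0,0,0],-1],[[12,2,0],[0,0,0],-1],[[16,3,0],[0,0,0],-1],[[18,3,0],[0,0,0],-1],[[18,3,0],[0,0,0],-1],[[-10,3,0],[0,0,0],-1],[[-39,0,0],[0,0,0],-1],[[-39,-36,0],[0,0,0],-1],[[-39,-75,0],[0,0,0],-1],[[-39,-110,0],[0,0,0],-1],[[-39,-124,0],[0,0,0],-1]]'; python3 - <<'E'
from h import *
im,d=snap('top','top8');where(d);snap('wrist','w8')
E
```

```text
clock: 8.6
position: [496.0, 12.8, 25.3]
ee_rot: [-0.486, 0.514, -0.513, 0.486]
contact_force: [-0.2, -0.8, 0.5]
gripper_width: 0.4
centre [607.1  69.4] yaw -0.243 rel yaw -0.190 bracket x -76.9 y -0.6 (home -60,0) size 119.5 148.9
rear face pts L62 [563.8 144.1] R62 [534.   23.7]
```

View pics/w8.png

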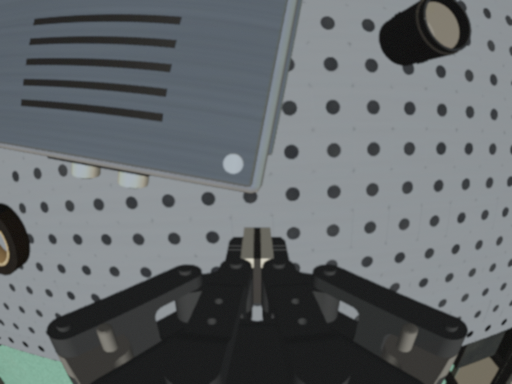

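```bash
python3 -m creep '[[[10,8,0],[0,0,0],-1],[[18,8,0],[0,0,0],-1],[[22,8,0],[0,0,0],-1],[[26,7,0],[0,0,0],-1],[[30,6,0],[0,0,0],-1],[[34,5,0],[0,0,0],-1],[[38,4,0],[0,0,0],-1],[[42,2,0],[0,0,0],-1],[[46,1,0],[0,0,0],-1],[[50,0,0],[0,0,0],-1],[[54,-1,0],[0,0,0],-1],[[54,-1,0],[0,0,0],-1]]'; python3 - <<'E'
from h import *
im,d=snap('top','top9');where(d);snap('wrist','w9')
E
```

```text
clock: 9.7
position: [546.6, 13.3, 24.3]
ee_rot: [-0.49, 0.515, -0.511, 0.483]
contact_force: [-6.9, -3.6, 4.1]
gripper_width: 0.4
centre [623.1 106.8] yaw 0.280 rel yaw 0.333 bracket x -63.0 y 37.5 (home -60,0) size 57.9 76.1
rear face pts L62 [548.3 149.8] R62 [582.5  30.6]
```

View pics/w9.png

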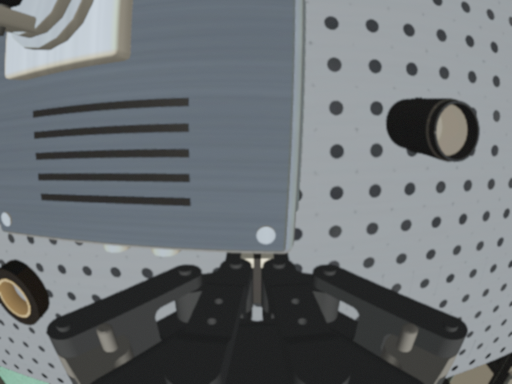

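View pics/top9.png

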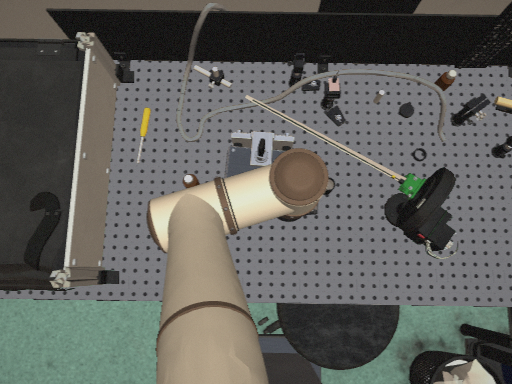

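```bash
python3 -m creep '[[[-30,0,0],[0,0,0],-1],[[-65,20,0],[0,0,0],-1],[[-100,40,0],[0,0,0],-1],[[-130,55,0],[0,0,0],-1],[[-130,55,0],[0,0,0],-1]]'; python3 - <<'E'
from h import *
im,d=snap('top','top10');where(d);snap('wrist','w10')
im=cv2.imread('pics/top10.png')[110:270,165:350]
cv2.imwrite('pics/top10c.png',cv2.resize(im,None,fx=4,fy=4,interpolation=cv2.INTER_CUBIC)[:600])
E
```

```text
clock: 10.22
position: [414.8, 69.9, 24.9]
ee_rot: [-0.489, 0.513, -0.511, 0.486]
contact_force: [-0.4, 0.0, 0.1]
gripper_width: 0.3
centre [621.7  70.6] yaw -0.073 rel yaw -0.020 bracket x -62.4 y 1.3 (home -60,0) size 119.7 148.5
rear face pts L62 [566.4 136.8] R62 [557.4  13.2]
```

View pics/top10c.png

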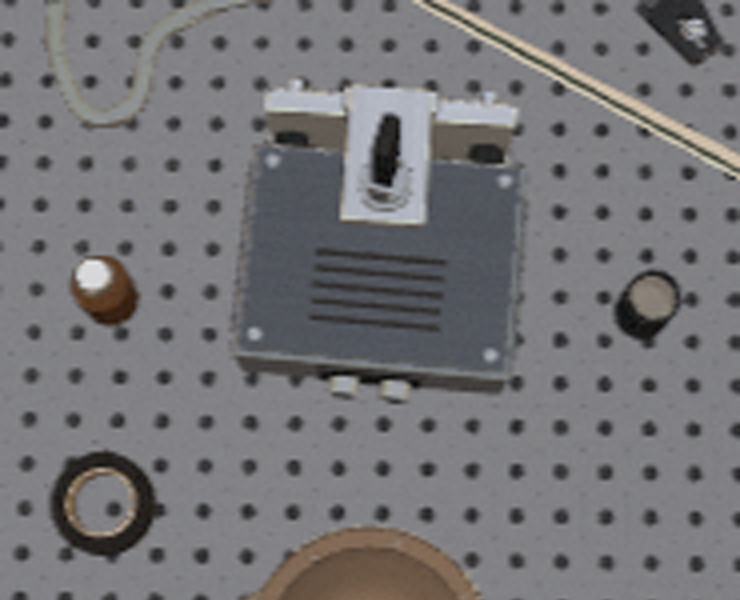

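```bash
python3 -m creep '[[[25,-30,0],[0,0,0],-1],[[60,-57,0],[0,0,0],-1],[[95,-57,0],[0,0,0],-1],[[120,-57,0],[0,0,0],-1],[[127,-57,0],[0,0,0],-1],[[130,-57,0],[0,0,0],-1],[[133,-57,0],[0,0,0],-1],[[135,-57,0],[0,0,0],-1],[[137,-57,0],[0,0,0],-1],[[138,-57,0],[0,0,0],-1],[[138,-57,0],[0,0,0],-1]]'
```

```text
clock: 11.23
position: [550.0, 11.5, 24.3]
ee_rot: [-0.491, 0.517, -0.51, 0.481]
contact_force: [-17.0, 1.1, 12.5]
gripper_width: 0.1
```

```bash
python3 -m creep '[[[-15,0,0],[0,0,0],-1],[[-28,10,0],[0,0,0],-1],[[-28,45,0],[0,0,0],-1],[[-28,85,0],[0,0,0],-1],[[-28,115,0],[0,0,0],-1],[[-10,118,0],[0,0,0],-1],[[0,118,0],[0,0,0],-1],[[3,118,0],[0,0,0],-1],[[6,118,0],[0,0,0],-1],[[8,118,0],[0,0,0],-1],[[8,118,0],[0,0,0],-1]]'
```

```text
clock: 12.15
position: [556.5, 130.7, 23.7]
ee_rot: [-0.492, 0.517, -0.509, 0.48]
contact_force: [-26.2, 16.1, 13.3]
gripper_width: -0.3
```

```bash
python3 -m creep '[[[-15,0,0],[0,0,0],-1],[[-50,-20,10],[0,0,0],-1],[[-90,-40,20],[0,0,0],-1],[[-125,-55,40],[0,0,0],-1],[[-135,-55,60],[0,0,0],-1],[[-135,-55,60],[0,0,0],-1]]'; python3 - <<'E'
from h import *
im,d=snap('top','top11');where(d);snap('wrist','w11');snap('scene','s11')
print(arm.read_state()['position'])
im=cv2.imread('pics/top11.png')[110:270,165:350]
cv2.imwrite('pics/top11c.png',cv2.resize(im,None,fx=4,fy=4,interpolation=cv2.INTER_CUBIC)[:600])
im=cv2.imread('pics/s11.png')[130:260,190:360]
cv2.imwrite('pics/s11c.png',cv2.resize(im,None,fx=4,fy=4,interpolation=cv2.INTER_CUBIC))
E
```

```text
clock: 12.65
position: [429.9, 74.6, 88.3]
ee_rot: [0.485, -0.513, 0.513, -0.488]
contact_force: [0.7, 1.6, 0.2]
gripper_width: 0.2
centre [621.8  71.1] yaw -0.047 rel yaw 0.006 bracket x -62.4 y 1.8 (home -60,0) size 117.5 149.2
rear face pts L62 [564.8 135.8] R62 [559.  12.]
[432.34742044  75.96302716  85.6845415 ]
```

View pics/top11c.png

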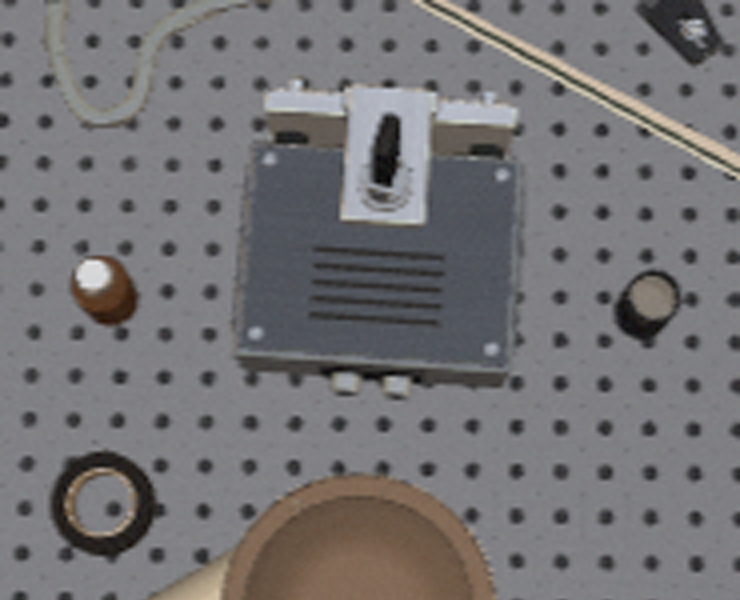

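View pics/s11c.png

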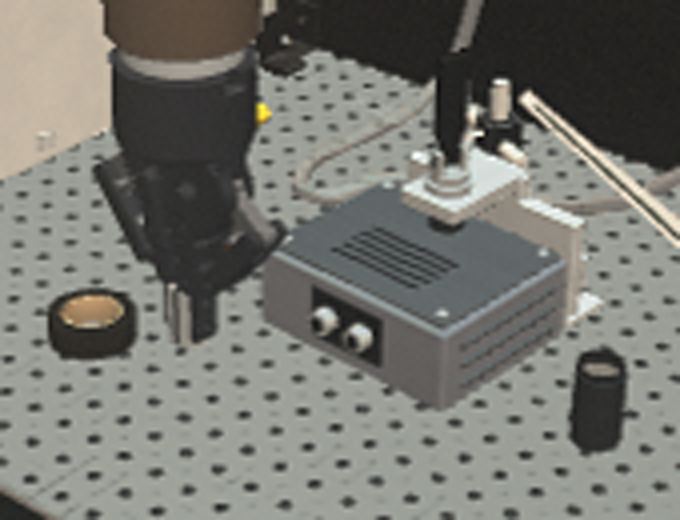

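View pics/w11.png

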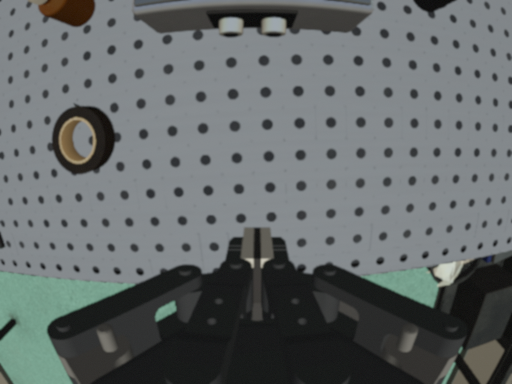

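```bash
python3 -m creep '[[[20,-25,-30],[0,0,0],-1],[[50,-41,-60],[0,0,0],-1],[[85,-41,-60],[0,0,0],-1],[[108,-41,-60],[0,0,0],-1],[[114,-41,-60],[0,0,0],-1],[[117,-41,-60],[0,0,0],-1],[[120,-41,-60],[0,0,0],-1],[[122,-41,-60],[0,0,0],-1],[[123,-41,-60],[0,0,0],-1]]'; python3 -m creep '[[[-20,0,0],[0,0,0],-1],[[-38,10,0],[0,0,0],-1],[[-38,45,0],[0,0,0],-1],[[-38,78,0],[0,0,0],-1],[[-20,78,0],[0,0,0],-1],[[-4,78,0],[0,0,0],-1],[[0,78,0],[0,0,0],-1],[[3,78,0],[0,0,0],-1],[[6,78,0],[0,0,0],-1],[[6,78,0],[0,0,0],-1]]'
```

```text
clock: 13.55
position: [551.4, 34.6, 24.1]
ee_rot: [-0.489, 0.514, -0.512, 0.485]
contact_force: [-5.9, 1.0, -2.5]
gripper_width: 0.0
clock: 14.38
position: [555.6, 112.6, 24.8]
ee_rot: [-0.489, 0.515, -0.511, 0.484]
contact_force: [-11.6, 5.7, 5.3]
gripper_width: -0.4
```

```bash
python3 -m creep '[[[1,0,0],[0,0,0],-1],[[2,0,0],[0,0,0],-1],[[3,0,0],[0,0,0],-1],[[3,0,0],[0,0,0],-1]]'; python3 -m creep '[[[-20,0,0],[0,0,0],-1],[[-38,-10,0],[0,0,0],-1],[[-38,-45,0],[0,0,0],-1],[[-38,-78,0],[0,0,0],-1],[[-20,-78,0],[0,0,0],-1],[[-9,-78,0],[0,0,0],-1],[[-6,-78,0],[0,0,0],-1],[[-4,-78,0],[0,0,0],-1],[[-2,-78,0],[0,0,0],-1],[[-2,-78,0],[0,0,0],-1]]'
```

```text
clock: 14.72
position: [555.6, 112.5, 24.8]
ee_rot: [-0.491, 0.516, -0.51, 0.482]
contact_force: [-19.5, 9.2, 11.3]
gripper_width: 0.2
clock: 15.55
position: [551.0, 32.3, 24.6]
ee_rot: [-0.493, 0.518, -0.51, 0.479]
contact_force: [-18.8, 0.8, 14.9]
gripper_width: 0.0
```

```bash
python3 -m creep '[[[-25,0,0],[0,0,0],-1],[[-45,5,30],[0,0,0],-1],[[-45,10,68],[0,0,0],-1],[[-45,15,106],[0,0,-0.1],1],[[-45,20,144],[0,0,-0.15],1],[[-30,25,182],[0,0,-0.2],1],[[-5,30,215],[0,0,-0.25],1],[[25,33,232],[0,0,-0.25],1],[[60,36,235],[0,0,-0.25],1],[[100,36,235],[0,0,-0.25],1],[[100,36,235],[0,0,-0.25],1]]'; python3 - <<'E'
from h import *
s=arm.read_state(); print(s['position'],s['joints'].round(2),R.from_quat(s['ee_rot']).as_matrix().round(3).tolist())
im,d=snap('wrist','w12')
np.save('pics/w12_pose.npy',np.r_[s['position'],s['ee_rot']])
E
```

```text
clock: 16.47
position: [666.4, 71.0, 256.5]
ee_rot: [0.419, -0.57, 0.57, -0.418]
contact_force: [0.7, 0.1, -1.7]
gripper_width: 85.2
[666.35224322  70.96318584 256.53931008] [ 0.35  0.45  0.17  0.   -1.29  0.92] [[-0.299, -0.001, 0.954], [-0.954, -0.001, -0.299], [0.001, -1.0, -0.0]]
```

View pics/w12.png

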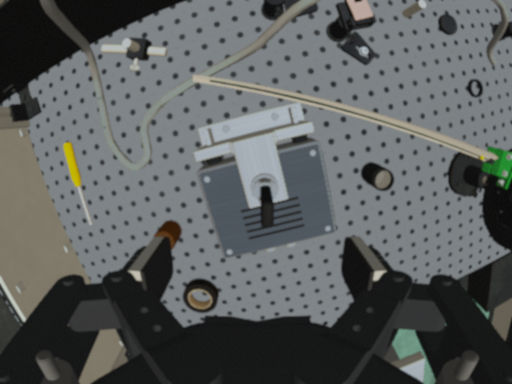

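```bash
cat >> h.py <<'E'
def wcloud(d,pos,q):
    p=arm.camera_params('wrist');K=np.array(p['camera_matrix']);T=np.array(p['T_tool_cam'])
    v,u=np.mgrid[:384,:512]; x=u-K[0,2];y=v-K[1,2];r=np.hypot(x,y)+1e-9;th=r/K[0,0]
    t=np.tan(th); C=np.stack([x/r*t*d,y/r*t*d,d,np.ones_like(d)],-1)@T.T
    W=C[...,:3]@R.from_quat(q).as_matrix().T+pos; W[(d==0)|(th>1.4)]=np.nan; return W
E
python3 - <<'E'
from h import *
a=np.load('pics/w12_pose.npy'); d=np.load('pics/w12.npy');W=wcloud(d,a[:3],a[3:])
sub=W[150:245,195:340].reshape(-1,3)
for z0,z1 in [(60,68),(90,98),(100,118),(120,150),(150,178),(178,195)]:
    q=sub[(sub[:,2]>z0)&(sub[:,2]<z1)]
    if len(q)>5: print(z0,len(q),q.min(0).round(1),q.max(0).round(1),cv2.minAreaRect(q[:,:2].astype(np.float32)))
q=sub[(sub[:,2]>178)&(sub[:,2]<195)];print(np.median(q[:,2]))
s=arm.read_state();print(s['position'],s['joint_vel'])
# top camera
P=cloud('top',np.load('pics/top11.npy'))[118:172,222:302].reshape(-1,3)
q=P[(P[:,2]>182)&(P[:,2]<192)];print(len(q),cv2.minAreaRect(q[:,:2].astype(np.float32)),q.mean(0))
E
```

```text
60 7762 [566.3  -3.7  60.1] [685.  142.1  65.8] ((626.379150390625, 69.84355163574219), (143.49330139160156, 113.65862274169922), 86.41655731201172)
90 1674 [634.6  43.8  90.2] [701.7  90.6  98. ] ((667.8875122070312, 67.5458984375), (45.38541793823242, 65.31969451904297), 86.78163146972656)
100 219 [645.8  56.1 100. ] [670.2  80.2 117.9] ((658.627197265625, 67.96490478515625), (24.613365173339844, 23.424745559692383), 80.97956085205078)
120 71 [662.2  59.9 120.2] [666.6  70.  149.7] ((664.5679321289062, 64.81787109375), (10.540678024291992, 2.7030720710754395), 77.30156707763672)
150 130 [649.8  60.5 150. ] [666.3  74.4 178. ] ((659.4017944335938, 69.64659118652344), (9.076608657836914, 19.414552688598633), 38.41658020019531)
178 345 [644.3  60.5 178.5] [666.3  74.3 186.5] ((655.5859985351562, 67.07215118408203), (9.405190467834473, 21.65396499633789), 73.00953674316406)
183.3098915485958
[663.24094233  70.72802568 256.60033123] [ 0.01403122 -0.07569038 -0.07575668 -0.00517699 -0.01531172 -0.00462146]
54 ((653.90234375, 68.28106689453125), (9.037225723266602, 21.280826568603516), 73.59352111816406) [653.491903    68.14876323 184.55938962]
```

```bash
python3 -m creep '[[[0,0,0],[0,0,0],1],[[0,0,0],[0,0,0],1],[[0,0,0],[0,0,0],1],[[0,0,0],[0,0,0],1]]';python3 - <<'E'
from h import *
s=arm.read_state()
im,d=snap('wrist','w13');W=wcloud(d,s['position'],s['ee_rot'])
print(s['position'],s['joint_vel'].round(3))
sub=W[150:260,195:340].reshape(-1,3);q=sub[(sub[:,2]>178)&(sub[:,2]<195)]
print(cv2.minAreaRect(q[:,:2].astype(np.float32)),np.median(q[:,2]))
E
```

```text
clock: 16.85
position: [660.8, 71.0, 261.7]
ee_rot: [0.419, -0.569, 0.57, -0.42]
contact_force: [-0.4, 1.2, 0.6]
gripper_width: 85.6
[660.84468197  70.97076331 261.72317396] [ 0.001  0.004  0.005 -0.001 -0.002  0.001]
((655.092529296875, 67.23692321777344), (9.390352249145508, 22.204368591308594), 72.8012466430664) 183.44993616354893
```

```bash
python3 -m creep '[[[-6,-3,0],[0,0,0],1],[[-6,-3,-30],[0,0,0],1],[[-6,-3,-65],[0,0,0],1],[[-6,-3,-95],[0,0,0],0.2],[[-6,-3,-110],[0,0,0],0],[[-6,-3,-116],[0,0,0],0],[[-6,-3,-116],[0,0,0],0]]';python3 - <<'E'
from h import *
s=arm.read_state();print(s['position'],s['joint_vel'].round(3))
snap('wrist','w14');snap('scene','s14')
im=cv2.imread('pics/s14.png')[90:220,230:400]
cv2.imwrite('pics/s14c.png',cv2.resize(im,None,fx=4,fy=4,interpolation=cv2.INTER_CUBIC))
E
```

```text
clock: 17.48
position: [654.6, 67.7, 143.1]
ee_rot: [-0.42, 0.57, -0.569, 0.418]
contact_force: [-0.4, 0.0, -0.0]
gripper_width: 42.9
[654.63476173  67.70363113 143.0935657 ] [ 0.002 -0.03   0.057  0.017 -0.017 -0.   ]
```

View pics/w14.png

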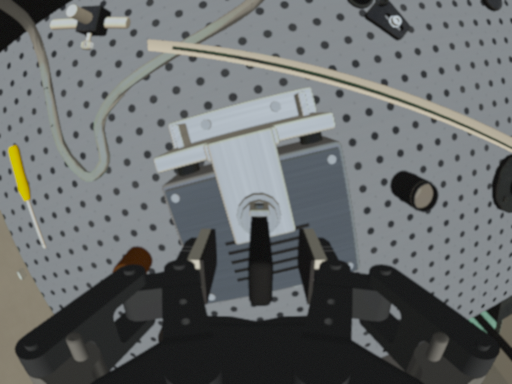

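View pics/s14c.png

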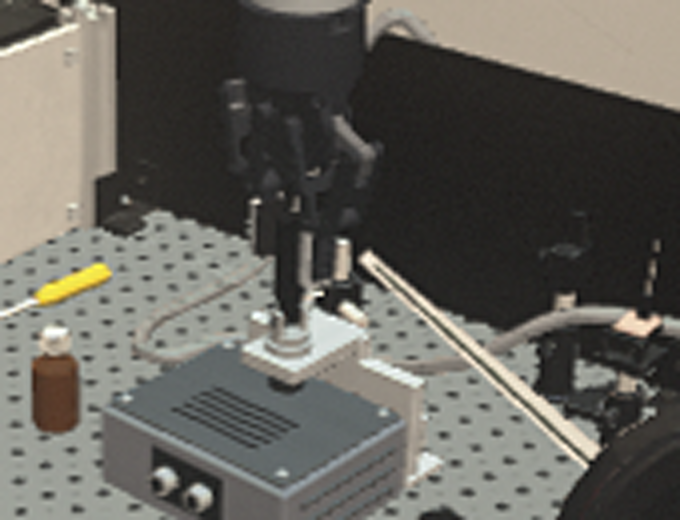

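Lever sits between the open pads (px 260,260 between 203 and 313). Close.

```bash
python3 -m creep '[[[0,0,2],[0,0,0],-0.4],[[0,0,2],[0,0,0],-0.6],[[0,0,2],[0,0,0],-0.8],[[0,0,2],[0,0,0],-1],[[0,0,2],[0,0,0],-1],[[0,0,2],[0,0,0],-1]]'
```

```text
clock: 18.08
position: [656.2, 66.8, 148.4]
ee_rot: [0.419, -0.569, 0.57, -0.419]
contact_force: [-1.8, -4.0, 6.4]
gripper_width: 9.3
```

```bash
python3 -m creep '[[[0,0,0],[0,0,-0.1],-1],[[0,0,0],[0,0,-0.2],-1],[[0,0,0],[0,0,-0.3],-1],[[0,0,0],[0,0,-0.4],-1],[[0,0,0],[0,0,-0.5],-1],[[0,0,0],[0,0,-0.6],-1],[[0,0,0],[0,0,-0.7],-1],[[0,0,0],[0,0,-0.8],-1],[[0,0,0],[0,0,-0.9],-1],[[0,0,0],[0,0,-1.0],-1],[[0,0,0],[0,0,-1.1],-1],[[0,0,0],[0,0,-1.15],-1]]'; python3 - <<'E'
from h import *
s=arm.read_state();M=R.from_quat(s['ee_rot']).as_matrix();print(s['wrist_torque'].round(3),'jaw yaw',np.arctan2(M[1,0],M[0,0])%np.pi,s['joints'].round(2))
E
```

```text
clock: 19.08
position: [655.3, 65.3, 148.4]
ee_rot: [0.041, -0.705, 0.707, -0.04]
contact_force: [-2.9, -7.0, 6.8]
gripper_width: 9.2
[-2.453  0.924  0.134] jaw yaw 0.11491913374246598 [ 0.35  0.5  -0.02  0.   -1.05 -0.23]
```

```bash
python3 -m creep '[[[0,1,0],[0,0,-0.06],-1],[[0,1,0],[0,0,-0.11],-1],[[0,1,0],[0,0,-0.15],-1],[[0,1,0],[0,0,-0.18],-1],[[0,1,0],[0,0,-0.21],-1],[[0,1,0],[0,0,-0.24],-1],[[0,1,0],[0,0,-0.24],-1],[[0,1,0],[0,0,-0.24],-1]]'; python3 - <<'E'
from h import *
s=arm.read_state();M=R.from_quat(s['ee_rot']).as_matrix();print(s['wrist_torque'].round(3),'jaw yaw',np.arctan2(M[1,0],M[0,0])%np.pi-np.pi,s['joints'].round(2))
E
```

```text
clock: 19.75
position: [655.0, 65.3, 148.4]
ee_rot: [-0.041, -0.704, 0.708, 0.042]
contact_force: [-2.6, -10.2, 5.9]
gripper_width: 9.5
[-3.309  0.931  1.082] jaw yaw -0.11714186512958413 [ 0.35  0.5  -0.02  0.01 -1.05 -0.47]
```

```bash
python3 -m creep '[[[0,-2,0],[0,0,0],-1],[[0,-2,0],[0,0,0],-1],[[0,-2,0],[0,0,0],0],[[0,-2,0],[0,0,0],1],[[0,-2,0],[0,0,0],1],[[0,-2,0],[0,0,0],1],[[0,-2,20],[0,0,0],1],[[0,-2,55],[0,0,0],1],[[0,-2,85],[0,0,0],1],[[0,-2,95],[0,0,0],1],[[0,-2,95],[0,0,0],1],[[0,-2,95],[0,0,0],1]]'; python3 - <<'E'
from h import *
s=arm.read_state();im,d=snap('wrist','w15');W=wcloud(d,s['position'],s['ee_rot'])
print(s['position'],s['joint_vel'].round(3))
sub=W[120:300,160:360].reshape(-1,3);q=sub[(sub[:,2]>178)&(sub[:,2]<195)&(abs(sub[:,0]-655)<40)&(abs(sub[:,1]-68)<40)]
print(cv2.minAreaRect(q[:,:2].astype(np.float32)),np.median(q[:,2]),len(q))
a=sub[(sub[:,2]>90)&(sub[:,2]<98)];print('arm',cv2.minAreaRect(a[:,:2].astype(np.float32)))
a=sub[(sub[:,2]>60)&(sub[:,2]<66)];print('lid',cv2.minAreaRect(a[:,:2].astype(np.float32)))
im,d=snap('top','top15')
P=cloud('top',d)[118:172,222:302].reshape(-1,3)
q=P[(P[:,2]>180)&(P[:,2]<192)];print(len(q),q.mean(0) if len(q) else '')
E
```

```text
clock: 20.75
position: [655.6, 67.5, 241.1]
ee_rot: [0.043, 0.706, -0.705, -0.043]
contact_force: [0.7, 0.3, -0.4]
gripper_width: 85.8
[655.62973422  67.51943783 241.11627965] [ 0.001  0.028 -0.042 -0.009  0.001 -0.001]
((655.789794921875, 66.97991943359375), (22.027191162109375, 10.008636474609375), 87.89605712890625) 183.5009984883601 404
arm ((690.8192749023438, 56.35813903808594), (70.38824462890625, 125.11393737792969), 61.5704231262207)
lid ((635.3133544921875, 115.71408081054688), (214.45484924316406, 130.11001586914062), 86.67875671386719)
1 [651.16273506  69.96240832 183.75072205]
```

View pics/w15.png

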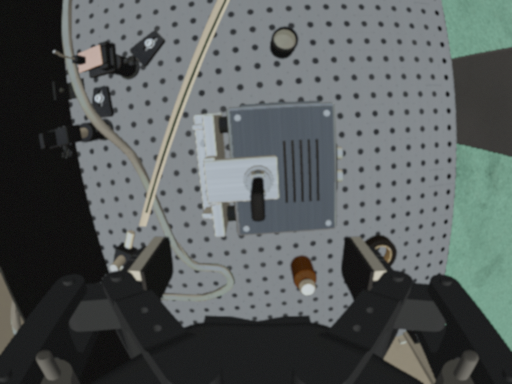

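```bash
python3 -m creep '[[[-20,0,0],[0,0,0],-1],[[-48,1,0],[0,0,0],-1],[[-48,1,0],[0,0,0],-1],[[-48,1,0],[0,0,0],-1],[[-48,1,-30],[0,0,0],-1],[[-48,1,-60],[0,0,0],-1],[[-48,1,-76],[0,0,0],-1],[[-48,1,-76],[0,0,0],-1],[[-48,1,-76],[0,0,0],-1]]'; python3 - <<'E'
from h import *
s=arm.read_state();print(s['position'],s['joint_vel'].round(3));snap('scene','s16')
im=cv2.imread('pics/s16.png')[90:220,230:400]
cv2.imwrite('pics/s16c.png',cv2.resize(im,None,fx=4,fy=4,interpolation=cv2.INTER_CUBIC))
E
```

```text
clock: 21.6
position: [608.0, 67.8, 163.9]
ee_rot: [-0.042, -0.705, 0.706, 0.044]
contact_force: [0.1, 0.4, 1.1]
gripper_width: -0.0
[607.97264856  67.79541841 163.93356416] [ 0.001 -0.036  0.048  0.014 -0.001 -0.001]
```

View pics/s16c.png

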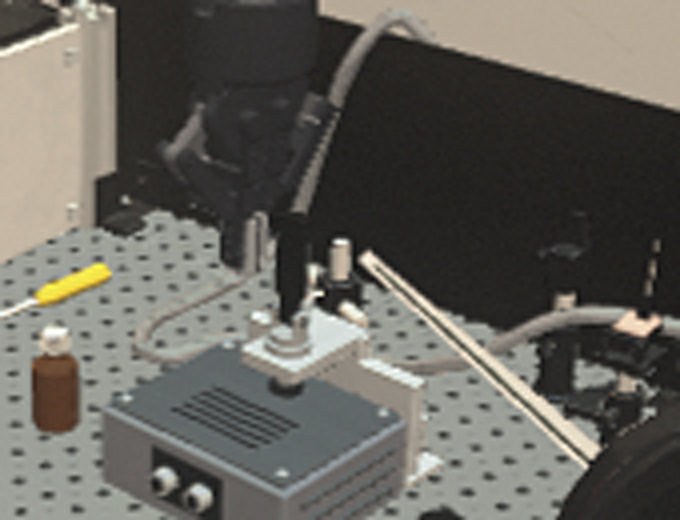

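```bash
python3 -m creep '[[[14,0,0],[0,0,0],-1],[[24,0,0],[0,0,0],-1],[[31,-1,0],[0,0,0],-1],[[38,-1,0],[0,0,0],-1],[[45,-1,-1],[0,0,0],-1],[[52,-2,-3],[0,0,0],-1],[[58,-2,-5],[0,0,0],-1],[[64,-2,-9],[0,0,0],-1],[[70,-3,-15],[0,0,0],-1],[[74,-3,-21],[0,0,0],-1],[[78,-3,-28],[0,0,0],-1],[[80,-3,-33],[0,0,0],-1]]'; python3 -m creep '[[[1,0,-4],[0,0,0],-1],[[2,0,-8],[0,0,0],-1],[[3,0,-12],[0,0,0],-1],[[3,0,-14],[0,0,0],-1],[[3,0,-15],[0,0,0],-1],[[3,0,-15],[0,0,0],-1]]'
```

```text
clock: 22.65
position: [688.2, 65.0, 131.0]
ee_rot: [-0.043, -0.706, 0.706, 0.043]
contact_force: [1.3, 0.1, 2.1]
gripper_width: 0.1
clock: 23.15
position: [690.7, 64.9, 119.7]
ee_rot: [-0.043, -0.706, 0.706, 0.042]
contact_force: [-3.7, 0.2, 8.6]
gripper_width: -0.2
```

```bash
python3 -m creep '[[[4,0,-1],[0,0,0],-1],[[6,0,-2],[0,0,0],-1],[[6,0,-2],[0,0,0],-1]]'; python3 -m creep '[[[0,0,30],[0,0,0],-1],[[0,0,70],[0,0,0],-1],[[-40,0,105],[0,0,0],-1],[[-80,0,125],[0,0,0],-1],[[-120,0,125],[0,0,0],-1],[[-160,0,125],[0,0,0],-1],[[-200,0,125],[0,0,0],-1],[[-240,0,125],[0,0,0],-1],[[-260,0,125],[0,0,0],-1],[[-260,0,125],[0,0,0],-1]]';  python3 - <<'E'
from h import *
im,d=snap('top','top17');where(d);snap('scene','s17')
P=cloud('top',d);
for n,(u0,u1,v0,v1),z0,z1 in [('bottle',(178,204,168,195),50,90),('tube',(315,340,172,198),40,60),('tape',(174,208,220,252),12,26),('lever',(240,285,110,165),108,200)]:
    Q=P[v0:v1,u0:u1].reshape(-1,3);q=Q[(Q[:,2]>z0)&(Q[:,2]<z1)]
    if len(q): print(n,len(q),q.min(0).round(),q.max(0).round(),q.mean(0).round(1), cv2.minAreaRect(q[:,:2].astype(np.float32)))
S=cloud('scene',np.load('pics/s17.npy'))[120:200,280:350].reshape(-1,3)
q=S[(S[:,2]>105)&(S[:,2]<190)&(S[:,0]>640)&(S[:,0]<740)&(S[:,1]>40)&(S[:,1]<90)];print('scene lever',len(q),q.min(0),q.max(0))
im=cv2.imread('pics/top17.png')[110:270,165:350]
cv2.imwrite('pics/top17c.png',cv2.resize(im,None,fx=4,fy=4,interpolation=cv2.INTER_CUBIC)[:600])
im=cv2.imread('pics/s17.png')[120:250,200:370]
cv2.imwrite('pics/s17c.png',cv2.resize(im,None,fx=4,fy=4,interpolation=cv2.INTER_CUBIC))
E
```

```text
clock: 23.4
position: [693.3, 64.7, 119.0]
ee_rot: [-0.04, -0.705, 0.707, 0.045]
contact_force: [-12.3, 0.2, 16.5]
gripper_width: -0.0
clock: 24.23
position: [431.3, 64.0, 240.3]
ee_rot: [0.042, 0.706, -0.706, -0.043]
contact_force: [-0.0, -0.2, -0.1]
gripper_width: -0.2
centre [621.  71.] yaw -0.033 rel yaw 0.020 bracket x -63.2 y 1.6 (home -60,0) size 117.3 149.8
rear face pts L62 [563.1 134.9] R62 [559.  11.]
bottle 86 [598. 214.  50.] [617. 233.  74.] [607.5 221.9  64.9] ((607.9404296875, 222.406982421875), (18.420650482177734, 19.4335994720459), 77.25704193115234)
tube 158 [591. -92.  40.] [620. -64.  55.] [605.9 -78.5  46.3] ((605.3873291015625, -78.19418334960938), (28.426815032958984, 27.966035842895508), 86.85209655761719)
tape 344 [465. 194.  12.] [520. 250.  23.] [492.2 221.4  18.3] ((492.24468994140625, 221.60919189453125), (55.779483795166016, 54.8642578125), 89.33927154541016)
lever 362 [648.  54. 108.] [724.  80. 126.] [685.5  66.9 119.9] ((685.51513671875, 67.06390380859375), (22.602100372314453, 76.05371856689453), 87.2004165649414)
scene lever 216 [643.71420221  51.30728163 105.04926783] [724.22001484  76.34743926 123.9791003 ]
```

View pics/top17c.png

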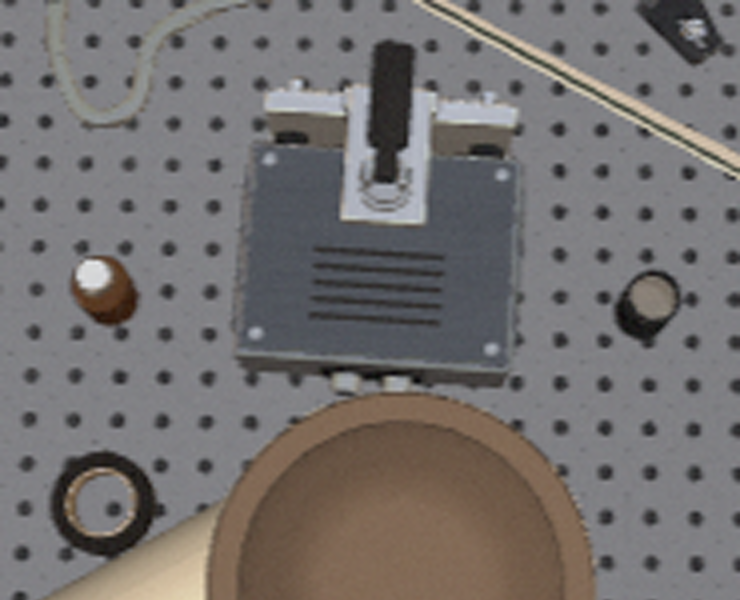

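View pics/s17c.png

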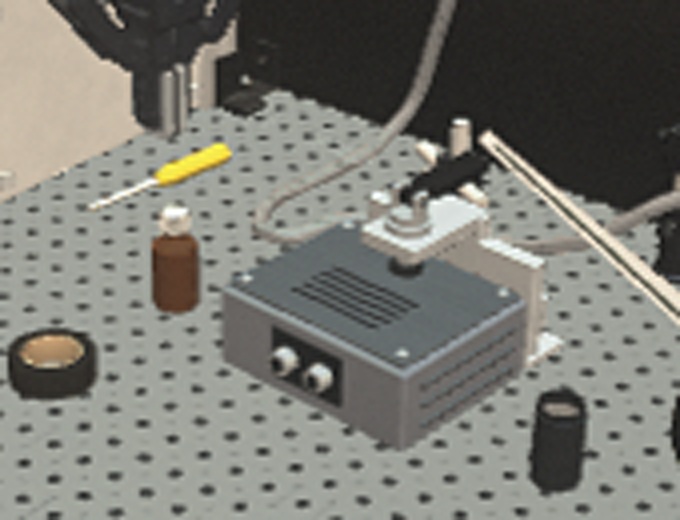

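```bash
python3 - <<'E'
from h import *
P=cloud('top',np.load('pics/top17.npy'))[110:165,240:285].reshape(-1,3)
q=P[(P[:,2]>108)&(P[:,2]<200)&(P[:,0]>672)];print(np.polyfit(q[:,0],q[:,2],1),q[:,2].mean(),len(q))
print(arm.read_state()['position'], arm.job_done())
E
```

```text
[-3.61634412e-03  1.22602786e+02] 120.0810443963337 251
the job is handed in; nothing more can be done
[435.8790936   65.08439447 240.81704101] None
```

The battery pack is against both rubber stops, the clamp bolt is snug, and the lever is folded flat away from the pack. I handed the job in at about 24 s of the 72 s allowed.

**What I did**
- **Walk:** I pushed the left and right rear corners in turn: left, right past it, left past it, then right to square. The first three swings put the pushed side about 28, 25 and 28 mm ahead. Short pushes on both sides then seated the pack.
- **Bolt and lever:** I gripped the upright lever and turned it clockwise about 1.35 rad, until the torque rose from 0.13 to about 1.1 N m. I released it, then pushed the lever down flat.

**Last checks**
- **Against the stops:** The pack resisted firmly on both sides, at about 19 N with no further movement. At the end it measured about 1.6 mm off centre. Its yaw measured 0.02 rad off square, against 0.006 rad before clamping. The lid looks unmoved in the pictures, so I put the difference down to noise.
- **Bolt and lever:** The lever lies level at 120 mm and points along the bracket's +x direction to within about 0.01 rad, which fits a snug bolt.
- **Bystanders:** The bottle, tube and tape roll measure within about 1 mm of where they started.
- **Forces:** The highest force I read on the tool was about 33 N, while seating the left side.

**One disagreement:** the top camera put the pack centre at x -63 mm from the stops instead of -60. It also measured the lid 2 to 3 mm short and is only calibrated to about 2 mm. I therefore relied on the firm resistance at both sides.

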